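# Index the drill jig to its unloading hole and hold up the drilled flange

### The arm

A 7-joint arm with a two-finger parallel gripper is mounted at the origin on a cart in front of the work surface, level with it; the furniture and walls round the work are solid. World frame = base frame: x ahead of the robot, y to its left, z up, the work surface at z = 0. Lengths are in mm, angles in degrees, forces in N, time in s.
With the tool pointing down it reaches from about 350 to 900 mm from the base axis. Payload 19.9 kg.
Tool frame: the origin (TCP) lies on the centre line of the jaws, within the pads' length; the fingertips stand 14 mm ahead of it and the grasp point (between the pads) lies 5 mm behind it (manip.nose_length is the distance from the TCP to the fingertips, in mm); z points along the fingers, y is the line along which they close (so a half turn about z gives the same grasp; the last joint's range is limited). The gripper opens to 94 mm and grips with 3 to 60 N. Pads are 16 mm wide; open, the fingers measure 119 mm over their backs; the gripper's body (75 mm by 177 mm) begins 78 mm behind the grasp point.
Start: joints at [69.872, 23.915, -0.59, 92.452, 0.269, 63.638, -3.037], TCP at [190.537, -595.228, 219.425] pointing down, gripper open.
Joint ranges: [-161.28, 161.28], [-22.2, 115.67], [-73.04, 71.86], [3.21, 147.25], [-68.34, 248.33], [10.77, 114.83], [-161.83, 161.83]. Speed limits (degrees/s): [108.29, 108.29, 136.94, 136.94, 172.46, 172.46, 172.46].

### API

Orientations are given as [roll, pitch, yaw] about the fixed x, y, z axes, in that order (R = Rz(yaw) Ry(pitch) Rx(roll)).
In Python, from rig import manip gives the robot as it stands.
- The arm moves only by the tool send_rows, never from a script. Its argument "motion" is a list of rows, each an object with "xyz": the shift along the world's x, y, z as a fraction of full scale, a list of three; "roll": the turn about the world's z as a fraction of full scale; "gripper": the opening, from -1 (shut) to 1 (fully open). A call has 1 to 20 rows; each row shifts and turns the commanded pose from where the row before left it; what a row does not reach is not made up. Full scale, the value 1, is 40 mm for a shift and 8 degrees for a turn. A row lasts 1/10 s, in which the tool goes at most 50 mm and 8.59 degrees, less where a joint would pass 70% of its speed; a pose out of reach is approached as far as the arm can. A call with a number of a shift or a turn outside -1 to 1 is refused whole. A call with a gripper value outside its range is refused whole. The fingers move at their own pace and stop on an object; "squeeze" is the grip in N (left out, the last holds). Time passes only in rows, so rows that do not move let the fingers close. It gives the time, the measured TCP pose, the force, the opening and the grip force at its end, in the units of the state.
- manip.sense(): the state, without advancing time (a new reading comes with each control period).
- manip.camera(name): name is "side" or "top" or "wrist"; returns a dict with "frame" (420x560x3 uint8, red, green, blue), "depth" (420x560 float32, mm along the optical axis (not along the pixel's ray), 0 where there is no reading), "K" (3x3 intrinsics, pixels), "position" and "rotation" of the camera in the world. Camera axes: x right, y up, looking along -z (the intrinsics and any distortion apply to the point x, -y, -z); pixel columns grow to the right and rows downward; lengths in mm; the calibration is good to about 2 mm. A picture is of the moment at which its call begins.
- manip.close_job(): hands the job in; it is judged then, once.
The state is a dict: "t": time; "joint_positions": joint angles; "qd": joint speeds; "effort": joint torques, N m; "position": TCP position; "orientation": TCP orientation; "ft_force": force on the tool from outside, world axes, zero at the start; "ft_torque": the same for the moment, N m; "gripper_width": finger opening in mm; "gripper_force": force on a finger pad.
Only numpy, scipy, OpenCV 4.12 (cv2) and the standard library are available. Lean on these libraries where they do the work, as an engineer would, in place of code of your own. Each camera call takes 0.05 s, during which the arm holds its last target. There are 200 camera calls.

### The job

The flange in the drill jig is finished but still sits under the yellow drill-bush bracket. Pull up the sprung plunger by its orange knob, swing the jig's head a quarter turn to the index hole with the green ring and let the plunger drop fully home there, then take the flange by its hub, lift it about 10 cm out of the nest and finish while still holding it steady and level in the air. Do not disturb the other things on the bench.

Things in the scene. Friction and masses are not known exactly. Their poses are not given: they have to be found in the camera images.
- jig: Fixed drill jig: dark round index plate 240 mm across, top 22 mm above the bench. Origin: centre of its underside, on the head's turning axis. On its +x side: a post and a yellow bracket arm, 30 mm wide (radius 152 to 44 mm, underside 83, top 107 mm up), over the flange at the start. Index holes at radius 85 mm: 180 deg from its +x (plunger starts there), 135, 225 (plain), 90, 270 (ringed).
- index_head (a joint): Angle of the turning head about the jig's axis, rad, counterclockwise from above positive, 0 at the start, stops at +-1.75. The head is an aluminium bar, top 34 mm above the bench: on one side the round nest with the flange (62 mm from the axis), and across from it the plunger (85 mm from the axis). It turns only while the plunger is raised over 12 mm, with slight friction (0.12 N m).
- plunger (a joint): Lift of the sprung plunger, m: 0 fully home in a hole, about 0.012 when its tip rests on the plate between holes, stop at 0.026. A spring pushes it down with about 4 N at 0 and 7 N at the top.
- knob (a point): Centre of the plunger's orange knob, on the plunger's axis, 75 mm above the bench when home. The knob is round, 25 mm in diameter, 61 to 88 mm above the bench; below it is a steel guide sleeve 17 mm in diameter. The knob spins freely about its vertical axis, so a gripper that holds it need not turn with the head.
- nest (a point): Centre of the nest's seat on the turning head, on which the flange's underside rests, 34 mm above the bench. Three 6 mm dowels stand 10 mm above the seat round the flange's rim with about 2 mm of play.
- green_ring: Green marker ring, 30 mm across, flat on the index plate round the hole to which the plunger must go (at 90 or 270 deg of the jig; varies). The hole is 11 mm wide and 12 mm deep for the plunger's 8 mm round-ended pin. Origin: centre of the hole, at the plate's top.
- red_ring: The same ring in red, round the hole on the other side; not to be used now.
- flange: Grey steel pipe flange, about 0.65 kg: a disc 112 mm in diameter and 17 mm thick with a round hub 64 mm in diameter that rises above it, 36 mm tall overall. Origin: centre of its underside; z is up, along the hub. It can be gripped from above across the outside of the hub.
- green_bottle: Green bottle, 62 mm in diameter, 199 mm tall, bystander. Origin: centre of its underside.
- grease_tub: Yellow and white grease tub, 78 mm in diameter, 68 mm tall, bystander. Origin: centre of its underside.
- electrical_tape: Roll of black tape, 59 mm across, 19 mm tall, bystander. Origin: centre of its underside.
- brass_nipple: Brass pipe nipple standing on end, 30 mm across, 48 mm tall, bystander. Origin: centre of its underside.
- spanner_17: Steel spanner lying flat, 222 mm long along its y, 43 mm wide, bystander. Origin: its middle, at the underside.
Mind the look-alikes: they are no part of the job. What is shaped like the flange but turquoise is not meant.

How it is judged (in metres and radians):
On the way, in this order (a step that is already met when the one before it is completed fails the run):
1. the plunger is pulled up out of its starting hole (value of joint plunger above 0.011 m and horizontal distance between knob and green_ring above 0.03 m), for 0.1 s.
2. the plunger is fully home in the green-ringed hole, with the flange still seated in its nest (value of joint plunger below 0.003 m and horizontal distance between knob and green_ring below 0.006 m and z of flange in the frame of nest below 0.006 m and horizontal distance between flange and nest below 0.01 m), for 0.2 s.
At the end, for the whole second after the job is handed in: The plunger is home (within 3 mm of fully down and 6 mm of the hole's centre) in the green-ringed hole; the flange is held by the fingers alone, its underside 60 to 160 mm above the nest's seat, level within 0.12 rad, and still (under 0.02 m/s and 0.15 rad/s) (value of joint plunger below 0.003 m and horizontal distance between knob and green_ring below 0.006 m and z of flange in the frame of nest between 0.06 and 0.16 m and contact force between flange and the fingers above 4 N and contact force between flange and jig below 0.3 N and contact force between flange and green_bottle below 0.3 N and contact force between flange and grease_tub below 0.3 N and angle between flange's own z axis and vertical below 0.12 rad and linear speed of flange below 0.02 m/s and angular speed of flange below 0.15 rad/s); the arm keeps its last pose, push and grip.
It fails at once if a bystander (bottle, tub, tape, nipple or spanner) is pushed more than 30 mm from its place (distance of any of green_bottle, grease_tub, electrical_tape, brass_nipple, spanner_17 from where it was at the start of the episode above 0.03 m).
It fails at once if the flange is tipped by more than 0.4 rad (angle between flange's own z axis and vertical above 0.4 rad).
It also fails if it takes over 51 s, if anything falls off the work surface, if the arm or the gripper's body presses on something with over 40 N, if the wrist force passes 120 N, or if a joint passes its speed limit or range.

## Working session

There is one attempt and no reset: what is moved stays moved. The work goes in short steps, Python scripts to look and compute and a tool call to move; the robot and the scene stay as the last step left them, time stands still between calls to the robot, and variables do not carry over. Pictures are saved under pics/ and viewed, at most 10 in all, crops included, and the job is handed in when it is done.

Besides the shell and the picture viewer there is one more tool, called after "Call:" by a JSON object that holds its "op" and its "data", one argument or row to a line. send_rows: Moves the arm, as the interface text tells. Shift numbers are shares of 40 mm and turn numbers shares of 8 degrees, none past 1 either way. Its arguments: {"type":"object","properties":{"motion":{"type":"array","items":{"type":"object","properties":{"xyz":{"type":"array","items":{"type":"number"}},"roll":{"type":"number"},"gripper":{"type":"number"}}}},"squeeze":{"type":"number"}},"required":["motion"]}

```bash
mkdir -p pics; ls; cat > h.py <<'E'
import numpy as np, cv2
from rig import manip
def shot(n,save=None):
    c=manip.camera(n); c={k:(np.array(v) if k!='name' else v) for k,v in c.items()}
    if save: cv2.imwrite('pics/'+save,cv2.cvtColor(c['frame'],cv2.COLOR_RGB2BGR)); np.savez('pics/'+save[:-4],**{k:v for k,v in c.items() if k in('frame','depth','K','position','rotation')})
    return c
def ray(c,u,v):
    K=c['K']; d=np.array([(u-K[0,2])/K[0,0],-(v-K[1,2])/K[1,1],-1.])
    return c['position'],c['rotation']@d
def onz(c,u,v,z):
    o,d=ray(c,u,v); return o+d*(z-o[2])/d[2]
def dep(c,u,v):
    o,d=ray(c,u,v); return o+d*c['depth'][int(round(v)),int(round(u))]
E
python3 - <<'E'
from h import *
for n in('top','side'):
    c=shot(n,n+'0.png'); print(n,c.keys(),c['position'],c['rotation'],c['K'])
print(manip.sense())
E
```

```text
pics
top dict_keys(['frame', 'depth', 'K', 'position', 'rotation']) [  46.91206348 -303.35885869 1607.38996738] [ 17.55611167   0.42260658 -67.59277123] [[532.34007987   0.         286.3048341 ]
 [  0.         532.34007987 210.30395584]
 [  0.           0.           1.        ]]
side dict_keys(['frame', 'depth', 'K', 'position', 'rotation']) [  512.94037679 -1285.68147813   638.35379476] [63.56657639 -0.1999769   1.0407464 ] [[533.11782876   0.         278.96786717]
 [  0.         533.11782876 204.76433488]
 [  0.           0.           1.        ]]
{'t': 0.1, 'joint_positions': array([69.87088706, 23.94280714, -0.58859769, 92.48271189,  0.26957637,
       63.63842152, -3.03553931]), 'qd': array([ 0.03430241, -0.12517718,  0.08120944, -0.04729199,  0.03185138,
        0.12405266,  0.02714553]), 'effort': array([ 2.87050738e-03, -8.52582693e+01,  6.40960224e-01, -4.26694643e+01,
       -4.88087547e-02,  1.64639053e-02,  1.10761939e-04]), 'position': array([ 190.4245618 , -594.93610183,  218.90304345]), 'orientation': array([-1.79937651e+02,  5.85806755e-03,  1.77514936e+01]), 'ft_force': array([-0.52140302, -0.3908162 , -0.00839892]), 'ft_torque': array([ 0.0130744 , -0.04267173,  0.04617462]), 'gripper_force': 0.0, 'gripper_width': 94.03796756547145}
```

```bash
python3 - <<'E'
s=open('h.py').read()
s=s.replace("import numpy as np, cv2","import numpy as np, cv2\nfrom scipy.spatial.transform import Rotation as Ro")
s=s.replace("c['rotation']@d","Ro.from_euler('xyz',c['rotation'],degrees=True).apply(d)")
open('h.py','w').write(s)
E
```

```text
(no output)
```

View pics/top0.png

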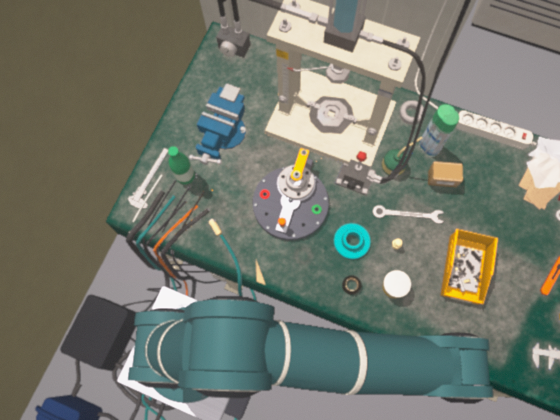

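View pics/side0.png

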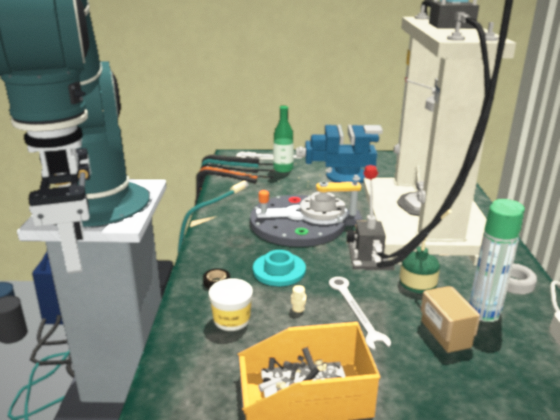

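The top view shows the jig at about (290,205), with the orange knob at (283,223), green ring at (317,210), red ring at (265,194) and yellow bracket at (301,161). There are two flange-like things: the grey one in the jig nest at (296,182), and the turquoise look-alike at (352,241). The grey one in the nest under the bracket is the one meant. I'll confirm it in a crop.

```bash
cat >> h.py <<'E'
def blob(c,lo,hi,roi,extra=None):
    h=cv2.cvtColor(c['frame'],cv2.COLOR_RGB2HSV); m=cv2.inRange(h,lo,hi); r=np.zeros_like(m); x0,y0,x1,y1=roi; r[y0:y1,x0:x1]=m[y0:y1,x0:x1]
    n,l,s,ce=cv2.connectedComponentsWithStats(r); i=1+np.argmax(s[1:,4]); return ce[i],s[i]
E
python3 - <<'E'
from h import *
T=dict(np.load('pics/top0.npz')); S=dict(np.load('pics/side0.npz'))
G=((50,120,60),(80,255,255)); R=((0,150,80),(4,255,255)); O=((5,150,120),(15,255,255)); Y=((20,130,100),(32,255,255))
def tri(p,q):
    o1,d1=ray(T,*p);o2,d2=ray(S,*q); d1=d1/np.linalg.norm(d1); d2=d2/np.linalg.norm(d2)
    t=np.linalg.lstsq(np.c_[d1,-d2],o2-o1,rcond=None)[0]; a=o1+d1*t[0]; b=o2+d2*t[1]; return (a+b)/2,np.linalg.norm(a-b)
for n,c,rt,rs in(('green',G,(300,195,335,225),(285,222,320,245)),('red',R,(250,185,280,205),(285,192,305,206)),('knob',O,(265,205,300,240),(250,185,280,208)),('brk',Y,(285,145,320,180),(300,175,370,200))):
    a,sa=blob(T,*c,rt); b,sb=blob(S,*c,rs); P,e=tri(a,b)
    print(n,a,sa,b,sb,'tri',P.round(1),round(e,1),'onz22',onz(T,*a,22).round(1),onz(S,*b,22).round(1),'dep',dep(T,*a).round(1),dep(S,*b).round(1))
im=cv2.cvtColor(T['frame'],cv2.COLOR_RGB2BGR)[130:270,230:400]
im2=cv2.cvtColor(S['frame'],cv2.COLOR_RGB2BGR)[160:300,230:400]
cv2.imwrite('pics/crop1.png',np.hstack([cv2.resize(i,None,fx=2.3,fy=2.3,interpolation=cv2.INTER_CUBIC) for i in(im,im2)]))
E
```

```text
green [316.08695652 209.08695652] [312 205   9   9  46] [301.0625     230.95833333] [296 229  11   5  48] tri [ 546.2 -185.8   22.7] 2.4 onz22 [ 545.1 -185.9   22. ] [ 547.3 -183.8   22. ] dep [ 543.2 -186.4   28.2] [ 547.3 -183.7   22. ]
red [264.15384615 193.96153846] [260 190   9   9  52] [294.  199.5] [289 198  11   4  40] tri [530.7 -15.9  22.7] 2.3 onz22 [529.7 -16.   22. ] [531.8 -13.7  22. ] dep [530.3 -15.7  20. ] [531.7 -21.1  25.6]
knob [281.47368421 222.47368421] [278 219   7   7  19] [263.21176471 197.09411765] [259 191  10  12  85] tri [ 452.8 -108.5   72.8] 4.4 onz22 [ 463.9 -102.6   22. ] [449.6  -1.   22. ] dep [ 447.6 -110.4   84. ] [ 455.4 -118.7   78.5]
brk [299.65044248 163.76548673] [291 148  18  32 226] [338.5261194  187.21641791] [317 183  44   9 268] tri [639.3 -91.4  94.4] 0.4 onz22 [667.4 -81.3  22. ] [656.3  67.9  22. ] dep [638.3 -91.7  96.3] [ 637.9 -106.4  101.4]
```

View pics/crop1.png

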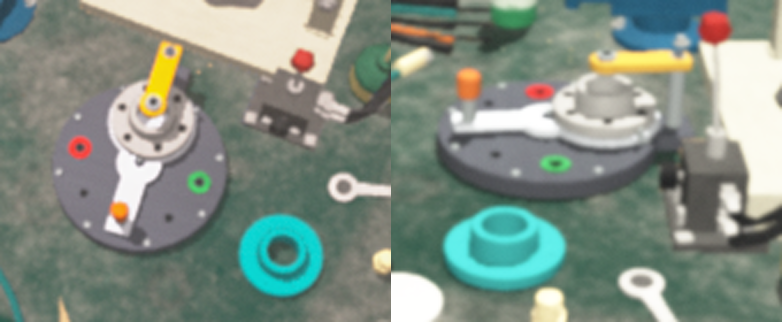

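The crop confirms it: the grey flange sits on the nest under the yellow bracket, and the turquoise one stands free on the bench. From the two rings and the knob, the jig centre is about (538.4, -99.9) with yaw about 5.2°. Green is at jig 270°, so the head turns +90°. I'll move over the knob.

Call:
{"op": "send_rows", "data": {
  "motion": [
    {"xyz": [0.24,0.44,0],"roll": 0.35,"gripper": 0.3},
    {"xyz": [0.47,0.87,0],"roll": 0.69,"gripper": 0.3},
    {"xyz": [0.47,0.87,0],"roll": 0.69,"gripper": 0.3},
    {"xyz": [0.47,0.87,0],"roll": 0.69,"gripper": 0.3},
    {"xyz": [0.47,0.87,0],"roll": 0.69,"gripper": 0.3},
    {"xyz": [0.47,0.87,0],"roll": 0.69,"gripper": 0.3},
    {"xyz": [0.47,0.87,0],"roll": 0.69,"gripper": 0.3},
    {"xyz": [0.47,0.87,0],"roll": 0.69,"gripper": 0.3},
    {"xyz": [0.47,0.87,0],"roll": 0.69,"gripper": 0.3},
    {"xyz": [0.47,0.87,0],"roll": 0.69,"gripper": 0.3},
    {"xyz": [0.47,0.87,0],"roll": 0.69,"gripper": 0.3},
    {"xyz": [0.47,0.87,0],"roll": 0.69,"gripper": 0.3},
    {"xyz": [0.47,0.87,0],"roll": 0.69,"gripper": 0.3},
    {"xyz": [0.47,0.87,0],"roll": 0.69,"gripper": 0.3},
    {"xyz": [0.24,0.44,0],"roll": 0.35,"gripper": 0.3},
    {"xyz": [0,0,0],"roll": 0,"gripper": 0.3},
    {"xyz": [0,0,0],"roll": 0,"gripper": 0.3}
  ]
}}

```text
t: 1.8
position: [453.8, -108.2, 219.2]
orientation: [-180.0, -0.0, 95.0]
ft_force: [-1.2, -0.4, 0.0]
gripper_width: 61.0
gripper_force: 0.0
```

```bash
python3 - <<'E'
from h import *
s=manip.sense(); print(s['t'],s['position'],s['orientation'],s['joint_positions'],s['gripper_width'])
W=shot('wrist','w1.png'); print(W['position'],W['rotation'])
T=dict(np.load('pics/top0.npz'));S=dict(np.load('pics/side0.npz'))
a,_=blob(T,(0,150,80),(6,255,255),(352,148,370,166)); b,_=blob(S,(0,150,80),(6,255,255),(360,162,382,182))
print('ball',a,b,dep(T,*a),dep(S,*b))
E
```

```text
1.8 [ 453.83037453 -108.17439606  219.17569464] [-1.79959880e+02 -1.13717437e-03  9.50474328e+01] [ 38.36976004   9.454617   -31.49749673 113.31784036   5.76900511
  58.76932974   9.26575368] 60.98043359113972
[448.83426752 -39.30933997 383.32208579] [-13.90324492   0.09230426   5.07058119]
ball [361.30188679 155.77358491] [370.44166667 171.75      ] [ 677.40478698 -260.96438455  221.8663586 ] [ 683.69912643 -273.02707428  212.84181334]
```

View pics/w1.png

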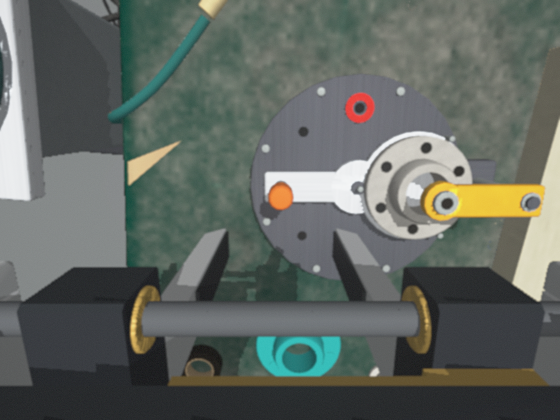

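The wrist view shows the knob at (281,196), red ring at (360,108) and the grey hub under the bracket at (420,190). I'll refine the positions from this view.

```bash
python3 - <<'E'
from h import *
W=dict(np.load('pics/w1.npz')); T=dict(np.load('pics/top0.npz')); S=dict(np.load('pics/side0.npz'))
r,sr=blob(W,(0,150,80),(4,255,255),(340,90,380,126)); k,sk=blob(W,(5,150,100),(15,255,255),(262,175,300,215))
print('red',r,sr,onz(W,*r,22),dep(W,*(r+[10,0])),'knob',k,sk,onz(W,*k,75),onz(W,*k,84),dep(W,*k))
g=cv2.cvtColor(W['frame'],cv2.COLOR_RGB2GRAY)
# knob from wrist+top and wrist+side rays
def tri(A,p,B,q):
    o1,d1=ray(A,*p);o2,d2=ray(B,*q); d1=d1/np.linalg.norm(d1); d2=d2/np.linalg.norm(d2)
    t=np.linalg.lstsq(np.c_[d1,-d2],o2-o1,rcond=None)[0]; a=o1+d1*t[0]; b=o2+d2*t[1]; return (a+b)/2,np.linalg.norm(a-b)
print(tri(W,k,S,(263.2,197.1)),tri(W,r,S,(294,199.5)))
# knob top disc by depth
d=W['depth'];pts=[dep(W,u,v) for u in range(262,300) for v in range(175,215) if d[v,u]>0]; pts=np.array(pts); q=pts[pts[:,2]>80]; print(len(q),q.mean(0),q.min(0),q.max(0))
E
```

```text
red [359.47881356 107.33686441] [346  93  28  30 472] [531.38899088 -16.26830029  22.        ] [542.06462167 -15.32187617  22.00170987] knob [280.18255578 196.35091278] [269 183  23  27 493] [ 454.38314883 -109.27471027   75.        ] [ 454.22117558 -107.23240334   84.        ] [ 454.1592657  -106.451787     87.44000549]
(array([ 454.66722435, -109.48438602,   74.0162996 ]), np.float64(0.5334218070022895)) (array([531.46504303, -16.3062066 ,  23.18054051]), np.float64(0.6773204921004782))
518 [ 454.50155184 -107.51167432   85.9850034 ] [ 442.45516746 -120.36123215   80.31568174] [466.71609009 -96.22382802  88.85649183]
```

Call:
{"op": "send_rows", "data": {
  "motion": [
    {"xyz": [0.01,0,-0.6],"gripper": 0.3},
    {"xyz": [0,0,-0.85],"gripper": 0.3},
    {"xyz": [0,0,-0.85],"gripper": 0.3},
    {"xyz": [0,0,-0.8],"gripper": 0.3},
    {"xyz": [0,0,-0.6],"gripper": 0.3},
    {"xyz": [0,0,0],"gripper": 0.3},
    {"xyz": [0,0,0],"gripper": -1},
    {"xyz": [0,0,0],"gripper": -1},
    {"xyz": [0,0,0],"gripper": -1},
    {"xyz": [0,0,0],"gripper": -1},
    {"xyz": [0,0,0],"gripper": -1},
    {"xyz": [0,0,0],"gripper": -1}
  ],
  "squeeze": 30
}}

```text
schema error: expected keys xyz, roll, gripper
```

Call:
{"op": "send_rows", "data": {
  "motion": [
    {"xyz": [0.01,0,-0.6],"roll": 0,"gripper": 0.3},
    {"xyz": [0,0,-0.85],"roll": 0,"gripper": 0.3},
    {"xyz": [0,0,-0.85],"roll": 0,"gripper": 0.3},
    {"xyz": [0,0,-0.8],"roll": 0,"gripper": 0.3},
    {"xyz": [0,0,-0.6],"roll": 0,"gripper": 0.3},
    {"xyz": [0,0,0],"roll": 0,"gripper": 0.3},
    {"xyz": [0,0,0],"roll": 0,"gripper": -1},
    {"xyz": [0,0,0],"roll": 0,"gripper": -1},
    {"xyz": [0,0,0],"roll": 0,"gripper": -1},
    {"xyz": [0,0,0],"roll": 0,"gripper": -1},
    {"xyz": [0,0,0],"roll": 0,"gripper": -1},
    {"xyz": [0,0,0],"roll": 0,"gripper": -1}
  ],
  "squeeze": 30
}}

```text
t: 3.05
position: [454.3, -107.9, 71.8]
orientation: [-180.0, 0.0, 95.1]
ft_force: [-4.6, 0.4, 11.2]
gripper_width: 24.2
gripper_force: 30.0
```

Gripped at a width of 24 mm. Now lifting 20 mm.

Call:
{"op": "send_rows", "data": {
  "motion": [
    {"xyz": [0,0,0.12],"roll": 0,"gripper": -1},
    {"xyz": [0,0,0.12],"roll": 0,"gripper": -1},
    {"xyz": [0,0,0.12],"roll": 0,"gripper": -1},
    {"xyz": [0,0,0.12],"roll": 0,"gripper": -1},
    {"xyz": [0,0,0],"roll": 0,"gripper": -1},
    {"xyz": [0,0,0],"roll": 0,"gripper": -1}
  ]
}}

```text
t: 3.65
position: [454.2, -107.7, 90.5]
orientation: [-180.0, 0.0, 95.1]
ft_force: [-2.4, -2.0, -6.0]
gripper_width: 23.6
gripper_force: 30.0
```

```bash
python3 - <<'E'
from h import *
W=shot('wrist'); k,sk=blob(W,(5,150,100),(15,255,255),(200,150,400,300)); print(k,sk,dep(W,*k))
s=manip.sense(); p=s['position']; print(p,s['ft_force'],s['ft_torque'])
c=np.array([538.4,-99.9]); k0=p[:2]; 
# arc in 18 rows, 5 deg each
from math import cos,sin,radians
pr=k0
for n in range(1,19):
    a=radians(5*n); R=np.array([[cos(a),-sin(a)],[sin(a),cos(a)]]); q=c+R@(k0-c); print(n,q.round(1),((q-pr)/40).round(3)); pr=q
E
```

```text
[279.21841973 257.77302466] [ 257  231   46   54 1987] [ 454.18715812 -103.72740924  105.84051063]
[ 454.21866948 -107.68283467   90.43833591] [-3.68567892 -1.56872823 -6.23679752] [-0.40340444  0.78126966 -0.00710137]
1 [ 455.2 -115. ] [ 0.025 -0.183]
2 [ 456.8 -122.2] [ 0.041 -0.18 ]
3 [ 459.1 -129.2] [ 0.056 -0.176]
4 [ 462. -136.] [ 0.071 -0.17 ]
5 [ 465.4 -142.5] [ 0.086 -0.163]
6 [ 469.4 -148.7] [ 0.1   -0.155]
7 [ 473.9 -154.6] [ 0.113 -0.146]
8 [ 478.9 -160. ] [ 0.125 -0.135]
9 [ 484.4 -164.9] [ 0.137 -0.124]
10 [ 490.3 -169.4] [ 0.147 -0.112]
11 [ 496.5 -173.3] [ 0.156 -0.098]
12 [ 503.  -176.7] [ 0.164 -0.084]
13 [ 509.9 -179.5] [ 0.171 -0.07 ]
14 [ 516.9 -181.7] [ 0.176 -0.055]
15 [ 524.1 -183.2] [ 0.18  -0.039]
16 [ 531.4 -184.2] [ 0.183 -0.023]
17 [ 538.8 -184.4] [ 0.184 -0.007]
18 [ 546.2 -184.1] [0.184 0.009]
```

The plunger is up by about 18 mm. Now the first half of the swing.

Call:
{"op": "send_rows", "data": {
  "motion": [
    {"xyz": [0.01,-0.09,0],"roll": 0,"gripper": -1},
    {"xyz": [0.015,-0.093,0],"roll": 0,"gripper": -1},
    {"xyz": [0.041,-0.18,0],"roll": 0,"gripper": -1},
    {"xyz": [0.056,-0.176,0],"roll": 0,"gripper": -1},
    {"xyz": [0.071,-0.17,0],"roll": 0,"gripper": -1},
    {"xyz": [0.086,-0.163,0],"roll": 0,"gripper": -1},
    {"xyz": [0.1,-0.155,0],"roll": 0,"gripper": -1},
    {"xyz": [0.113,-0.146,0],"roll": 0,"gripper": -1},
    {"xyz": [0.125,-0.135,0],"roll": 0,"gripper": -1},
    {"xyz": [0.137,-0.124,0],"roll": 0,"gripper": -1},
    {"xyz": [0,0,0],"roll": 0,"gripper": -1}
  ]
}}

```text
t: 4.8
position: [485.8, -166.1, 90.7]
orientation: [179.9, 0.0, 95.1]
ft_force: [-2.6, -5.5, -6.3]
gripper_width: 24.0
gripper_force: 30.0
```

Call:
{"op": "send_rows", "data": {
  "motion": [
    {"xyz": [0.07,-0.055,0],"roll": 0,"gripper": -1},
    {"xyz": [0.075,-0.055,0],"roll": 0,"gripper": -1},
    {"xyz": [0.156,-0.098,0],"roll": 0,"gripper": -1},
    {"xyz": [0.164,-0.084,0],"roll": 0,"gripper": -1},
    {"xyz": [0.171,-0.07,0],"roll": 0,"gripper": -1},
    {"xyz": [0.176,-0.055,0],"roll": 0,"gripper": -1},
    {"xyz": [0.18,-0.039,0],"roll": 0,"gripper": -1},
    {"xyz": [0.183,-0.023,0],"roll": 0,"gripper": -1},
    {"xyz": [0.18,-0.007,0],"roll": 0,"gripper": -1},
    {"xyz": [0.1,0.004,0],"roll": 0,"gripper": -1},
    {"xyz": [0.06,0.004,0],"roll": 0,"gripper": -1},
    {"xyz": [0,0,0],"roll": 0,"gripper": -1},
    {"xyz": [0,0,0],"roll": 0,"gripper": -1}
  ]
}}

```text
t: 6.1
position: [546.2, -184.2, 90.9]
orientation: [179.9, 0.0, 95.1]
ft_force: [1.3, -5.0, -7.7]
gripper_width: 24.1
gripper_force: 30.0
```

```bash
python3 - <<'E'
from h import *
s=manip.sense(); print(s['t'],s['position'],s['ft_force'],s['ft_torque'])
W=shot('wrist'); T=shot('top','t2.png'); S=shot('side','s2.png')
O=((5,150,100),(15,255,255))
k,sk=blob(W,*O,(200,150,400,300)); print(k,dep(W,*k))
cv2.imwrite('pics/c2.png',np.hstack([cv2.resize(cv2.cvtColor(S['frame'],cv2.COLOR_RGB2BGR)[130:270,200:400],(400,280)),cv2.resize(cv2.cvtColor(W['frame'],cv2.COLOR_RGB2BGR),(400,280))]))
E
```

```text
6.1 [ 546.19505028 -184.17849506   90.91880623] [ 1.30079438 -4.97445609 -7.71908096] [-1.24950185 -0.50503198  0.02864277]
[279.98217822 258.82376238] [ 546.56651368 -181.12670086  105.35740376]
```

View pics/c2.png

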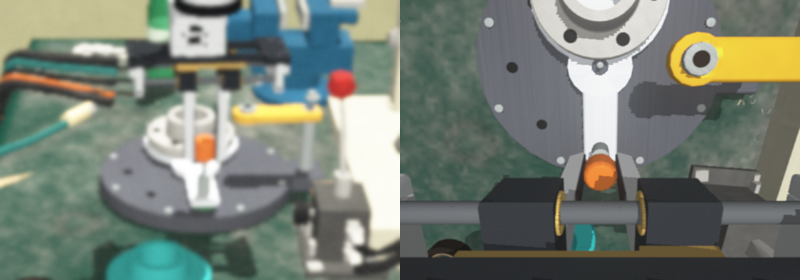

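The head is at the green side with the flange clear of the bracket. Now lowering the plunger while still holding the knob.

Call:
{"op": "send_rows", "data": {
  "motion": [
    {"xyz": [0,0,-0.08],"roll": 0,"gripper": -1},
    {"xyz": [0,0,-0.08],"roll": 0,"gripper": -1},
    {"xyz": [0,0,-0.08],"roll": 0,"gripper": -1},
    {"xyz": [0,0,-0.08],"roll": 0,"gripper": -1},
    {"xyz": [0,0,-0.08],"roll": 0,"gripper": -1},
    {"xyz": [0,0,-0.07],"roll": 0,"gripper": -1},
    {"xyz": [0,0,0],"roll": 0,"gripper": -1},
    {"xyz": [0,0,0],"roll": 0,"gripper": -1}
  ]
}}

```text
t: 7.05
position: [546.2, -184.2, 72.2]
orientation: [179.9, 0.0, 95.1]
ft_force: [1.1, -5.0, -5.2]
gripper_width: 23.6
gripper_force: 30.0
```

The plunger followed freely into the hole, since the wrist still feels only the spring. I'll release it, let it settle, and rise to a clear height.

Call:
{"op": "send_rows", "data": {
  "motion": [
    {"xyz": [0,0,0],"roll": 0,"gripper": 0.3},
    {"xyz": [0,0,0],"roll": 0,"gripper": 0.3},
    {"xyz": [0,0,0],"roll": 0,"gripper": 0.3},
    {"xyz": [0,0,0],"roll": 0,"gripper": 0.3},
    {"xyz": [0,0,0],"roll": 0,"gripper": 0.3},
    {"xyz": [0,0,0.4],"roll": 0,"gripper": 0.3},
    {"xyz": [0,0,0.8],"roll": 0,"gripper": 0.3},
    {"xyz": [0,0,0.9],"roll": 0,"gripper": 0.3},
    {"xyz": [0,0,0.9],"roll": 0,"gripper": 0.3},
    {"xyz": [0,0.2,0.6],"roll": 0,"gripper": 1},
    {"xyz": [0,0.6,0.1],"roll": 0,"gripper": 1},
    {"xyz": [0,0.6,0],"roll": 0,"gripper": 1},
    {"xyz": [0,0.3,0],"roll": 0,"gripper": 1},
    {"xyz": [0,0,0],"roll": 0,"gripper": 1},
    {"xyz": [0,0,0],"roll": 0,"gripper": 1}
  ]
}}

```text
t: 8.55
position: [545.2, -116.9, 220.0]
orientation: [-180.0, 0.0, 95.1]
ft_force: [0.1, 0.1, -0.4]
gripper_width: 93.9
gripper_force: 0.0
```

```bash
python3 - <<'E'
from h import *
s=manip.sense(); print(s['t'],s['position'],s['gripper_width'],s['ft_force'])
W=shot('wrist','w3.png'); S=shot('side','s3.png'); T=shot('top','t3.png')
O=((5,150,100),(15,255,255))
b,sb=blob(S,*O,(250,190,330,240)); print('side knob',b,sb,onz(S,*b,75),dep(S,*b))
k,sk=blob(T,*O,(300,195,335,225)); print('top',k,sk,onz(T,*k,82),dep(T,*k))
E
```

```text
8.55 [ 545.24741782 -116.91910917  220.02132752] 93.90534966466764 [ 0.12405548  0.089274   -0.38337121]
side knob [301.64383562 212.02739726] [298 207   8  11  73] [ 547.40288724 -189.00083764   75.        ] [ 547.02845528 -200.91617027   81.12078631]
top [317.         203.38461538] [314 199   7   9  26] [ 544.13116171 -186.33522786   82.        ] [ 542.17809922 -186.79489335   87.99168846]
```

View pics/w3.png

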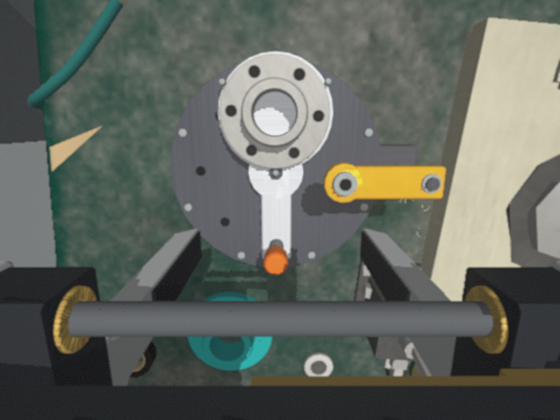

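The wrist view shows the flange clear of the bracket, hub at (275,112), and the knob down at (276,262) with its top back at about 88 mm, so it is home. Now measuring the hub.

```bash
python3 - <<'E'
from h import *
for n,roi in(('w3',(200,30,350,180)),('t3',(260,170,310,215))):
    W=dict(np.load(f'pics/{n}.npz')); d=W['depth']; x0,y0,x1,y1=roi
    uv=np.array([(u,v) for v in range(y0,y1) for u in range(x0,x1) if d[v,u]>0]); P=np.array([dep(W,u,v) for u,v in uv])
    h,e=np.histogram(P[:,2],bins=np.arange(18,80,2)); print(n,dict(zip(e[:-1].astype(int),h)))
    for lo,hi in((66,74),(47,55)):
        m=(P[:,2]>lo)&(P[:,2]<hi)
        if m.sum()<20: continue
        (cx,cy),r=cv2.minEnclosingCircle(P[m,:2].astype(np.float32)); print(lo,m.sum(),np.median(P[m,2]).round(2),'c',round(cx,1),round(cy,1),'r',round(r,1))
# ray check: outer disc edge by colour contour in wrist vs circle
W=dict(np.load('pics/w3.npz')); g=cv2.GaussianBlur(cv2.cvtColor(W['frame'],cv2.COLOR_RGB2GRAY),(5,5),1)
for rmin,rmax,z in((25,40,70),(52,64,51)):
    c=cv2.HoughCircles(g[30:190,195:355],cv2.HOUGH_GRADIENT,1,50,param1=120,param2=15,minRadius=rmin,maxRadius=rmax)
    u,v,r=c[0,0]; u+=195; v+=30; print('hough',u,v,r,onz(W,u,v,z),r/W['K'][0,0]*np.linalg.norm(onz(W,u,v,z)-W['position']))
E
```

```text
w3 {np.int64(18): np.int64(634), np.int64(20): np.int64(4296), np.int64(22): np.int64(483), np.int64(24): np.int64(1), np.int64(26): np.int64(0), np.int64(28): np.int64(1), np.int64(30): np.int64(321), np.int64(32): np.int64(2096), np.int64(34): np.int64(266), np.int64(36): np.int64(42), np.int64(38): np.int64(28), np.int64(40): np.int64(37), np.int64(42): np.int64(84), np.int64(44): np.int64(720), np.int64(46): np.int64(5148), np.int64(48): np.int64(524), np.int64(50): np.int64(22), np.int64(52): np.int64(13), np.int64(54): np.int64(18), np.int64(56): np.int64(26), np.int64(58): np.int64(24), np.int64(60): np.int64(17), np.int64(62): np.int64(18), np.int64(64): np.int64(133), np.int64(66): np.int64(344), np.int64(68): np.int64(1344), np.int64(70): np.int64(111), np.int64(72): np.int64(0), np.int64(74): np.int64(0), np.int64(76): np.int64(0)}
66 1799 68.81 c 533.3 -39.6 r 31.6
47 3050 47.5 c 533.3 -39.9 r 55.6
t3 {np.int64(18): np.int64(48), np.int64(20): np.int64(64), np.int64(22): np.int64(66), np.int64(24): np.int64(57), np.int64(26): np.int64(43), np.int64(28): np.int64(32), np.int64(30): np.int64(55), np.int64(32): np.int64(49), np.int64(34): np.int64(63), np.int64(36): np.int64(27), np.int64(38): np.int64(16), np.int64(40): np.int64(11), np.int64(42): np.int64(7), np.int64(44): np.int64(2), np.int64(46): np.int64(1), np.int64(48): np.int64(3), np.int64(50): np.int64(1), np.int64(52): np.int64(3), np.int64(54): np.int64(1), np.int64(56): np.int64(0), np.int64(58): np.int64(0), np.int64(60): np.int64(0), np.int64(62): np.int64(0), np.int64(64): np.int64(0), np.int64(66): np.int64(0), np.int64(68): np.int64(0), np.int64(70): np.int64(0), np.int64(72): np.int64(0), np.int64(74): np.int64(0), np.int64(76): np.int64(0)}
hough 272.5 111.5 32.7 [531.61353297 -38.99342388  70.        ] 31.781575207528675
hough 274.5 108.5 57.9 [532.83260902 -35.42185737  51.        ] 59.687758456218845
```

Hub centre is (533.2, -39.4), with its top at about 69 mm. Moving over it and descending.

Call:
{"op": "send_rows", "data": {
  "motion": [
    {"xyz": [-0.05,0.34,0],"roll": 0,"gripper": 1},
    {"xyz": [-0.1,0.6,0],"roll": 0,"gripper": 1},
    {"xyz": [-0.1,0.6,0],"roll": 0,"gripper": 1},
    {"xyz": [-0.05,0.4,0],"roll": 0,"gripper": 1},
    {"xyz": [0,0,-0.4],"roll": 0,"gripper": 1},
    {"xyz": [0,0,-0.75],"roll": 0,"gripper": 1},
    {"xyz": [0,0,-0.75],"roll": 0,"gripper": 1},
    {"xyz": [0,0,-0.5],"roll": 0,"gripper": 1},
    {"xyz": [0,0,-0.3],"roll": 0,"gripper": 1},
    {"xyz": [0,0,0],"roll": 0,"gripper": 1},
    {"xyz": [0,0,0],"roll": 0,"gripper": 1}
  ]
}}

```text
t: 9.8
position: [533.7, -38.2, 112.5]
orientation: [180.0, 0.0, 95.1]
ft_force: [0.5, -0.1, -0.4]
gripper_width: 93.8
gripper_force: 0.0
```

Call:
{"op": "send_rows", "data": {
  "motion": [
    {"xyz": [-0.01,-0.025,-0.3],"roll": 0,"gripper": 1},
    {"xyz": [0,0,-0.4],"roll": 0,"gripper": 1},
    {"xyz": [0,0,-0.28],"roll": 0,"gripper": 1},
    {"xyz": [0,0,-0.14],"roll": 0,"gripper": 1},
    {"xyz": [0,0,0],"roll": 0,"gripper": 1},
    {"xyz": [0,0,0],"roll": 0,"gripper": -1},
    {"xyz": [0,0,0],"roll": 0,"gripper": -1},
    {"xyz": [0,0,0],"roll": 0,"gripper": -1},
    {"xyz": [0,0,0],"roll": 0,"gripper": -1},
    {"xyz": [0,0,0],"roll": 0,"gripper": -1}
  ],
  "squeeze": 50
}}

```text
t: 10.8
position: [532.9, -39.4, 67.2]
orientation: [-180.0, 0.0, 95.1]
ft_force: [-1.9, -0.1, 4.3]
gripper_width: 63.5
gripper_force: 50.0
```

The hub is gripped at 63.5 mm width. Lifting 100 mm.

Call:
{"op": "send_rows", "data": {
  "motion": [
    {"xyz": [0,0,0.1],"roll": 0,"gripper": -1},
    {"xyz": [0,0,0.1],"roll": 0,"gripper": -1},
    {"xyz": [0,0,0.2],"roll": 0,"gripper": -1},
    {"xyz": [0,0,0.3],"roll": 0,"gripper": -1},
    {"xyz": [0,0,0.4],"roll": 0,"gripper": -1},
    {"xyz": [0,0,0.4],"roll": 0,"gripper": -1},
    {"xyz": [0,0,0.4],"roll": 0,"gripper": -1},
    {"xyz": [0,0,0.3],"roll": 0,"gripper": -1},
    {"xyz": [0,0,0.2],"roll": 0,"gripper": -1},
    {"xyz": [0,0,0.1],"roll": 0,"gripper": -1},
    {"xyz": [0,0,0],"roll": 0,"gripper": -1},
    {"xyz": [0,0,0],"roll": 0,"gripper": -1},
    {"xyz": [0,0,0],"roll": 0,"gripper": -1},
    {"xyz": [0,0,0],"roll": 0,"gripper": -1},
    {"xyz": [0,0,0],"roll": 0,"gripper": -1}
  ]
}}

```text
t: 12.3
position: [532.8, -39.4, 166.8]
orientation: [-180.0, -0.0, 95.1]
ft_force: [-0.1, 0.2, -7.5]
gripper_width: 63.8
gripper_force: 49.6
```

```bash
python3 - <<'E'
from h import *
s=manip.sense(); print(s['t'],s['position'],s['ft_force'],s['gripper_width'],abs(s['qd']).max())
S=shot('side'); W=shot('wrist'); O=((5,150,100),(15,255,255))
b,sb=blob(S,*O,(250,190,330,240)); print('side knob',b,sb)
k,_=blob(W,*O,(200,150,400,300)); print('knob',k,dep(W,*k))
cv2.imwrite('pics/c4.png',np.hstack([cv2.resize(cv2.cvtColor(S['frame'],cv2.COLOR_RGB2BGR)[70:280,200:400],(400,420)),cv2.resize(cv2.cvtColor(W['frame'],cv2.COLOR_RGB2BGR),(400,420))]))
E
```

```text
12.3 [532.78060575 -39.38898242 166.75828389] [-0.07774402  0.16217527 -7.50326619] 63.82136527702641 0.1472299706821392
side knob [301.27631579 212.44736842] [297 207   9  11  76]Traceback (most recent call last):
  File "<stdin>", line 5, in <module>
  File "h.py", line 17, in blob
    n,l,s,ce=cv2.connectedComponentsWithStats(r); i=1+np.argmax(s[1:,4]); return ce[i],s[i]
                                                      ~~~~~~~~~^^^^^^^^^
    return _wrapfunc(a, 'argmax', axis=axis, out=out, **kwds)
    return bound(*args, **kwds)
ValueError: attempt to get argmax of an empty sequence
```

```bash
python3 - <<'E'
from h import *
S=shot('side'); W=shot('wrist')
cv2.imwrite('pics/c4.png',np.hstack([cv2.resize(cv2.cvtColor(S['frame'],cv2.COLOR_RGB2BGR)[70:280,200:400],(400,420)),cv2.resize(cv2.cvtColor(W['frame'],cv2.COLOR_RGB2BGR),(400,420))]))
E
```

```text
(no output)
```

View pics/c4.png

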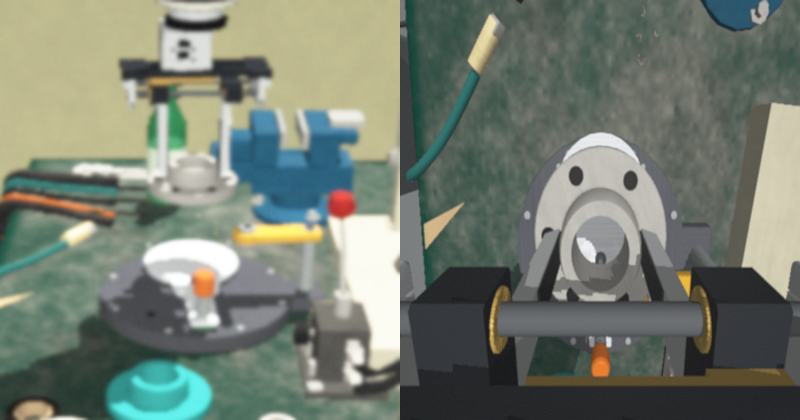

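The flange hangs level and free about 100 mm above the nest (side crop, at (190,185)). The knob is home at the green hole, and its pixel position has not changed since release. Handing in.

```bash
python3 -c "
from rig import manip
print(manip.close_job())"
```

```text
the job is handed in; nothing more can be done
None
```

I handed the job in at about 12.5 s: the plunger looks home in the green-ringed hole and the gripper holds the flange level and still, about 100 mm above its nest, but the hand-in returned no verdict.

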